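# Fit the tool cup that nests in the bench stand

### The arm

A 7-joint arm with a two-finger parallel gripper is mounted at the origin on a cart in front of the work surface, level with it; the furniture and walls round the work are solid. World frame = base frame: x ahead of the robot, y to its left, z up, the work surface at z = 0. Lengths are in m, angles in degrees, forces in N, time in s.
With the tool pointing down it reaches from about 0.35 to 0.9 m from the base axis. Payload 7.2 kg.
Tool frame: the origin (TCP) lies between the finger pads; the fingertips stand 8 mm ahead of it and the grasp point (between the pads) lies 11 mm behind it; z points along the fingers, y is the line along which they close (so a half turn about z gives the same grasp; the last joint's range is limited). The gripper opens to 88 mm and grips with 3 to 60 N. Pads are 20 mm wide; open, the fingers measure 115 mm over their backs; the gripper's body (75 mm by 178 mm) begins 61 mm behind the grasp point.
Start: joints at [63.415, 23.554, -0.728, 91.456, 0.321, 64.991, -4.71], TCP at [0.241, -0.577, 0.231] pointing down, gripper open.
Joint ranges: [-169.25, 169.25], [-16.82, 113.86], [-84.01, 82.57], [7.8, 145.47], [-59.2, 239.2], [7.22, 106.19], [-163.78, 163.78]. Speed limits (degrees/s): [136.94, 136.94, 172.46, 172.46, 180, 180, 180].

### API

Orientations are given as a 3x3 rotation matrix whose columns are the frame's x, y, z axes.
In Python, from rig import robot, kinematics, cams, ticket, telemetry gives the robot as it stands. Calls block until the motion is done:
- robot.reach(position, orientation): joint-space move of the TCP to a pose.
- robot.move_straight(position, rot=None, v=0.15): straight line of the TCP; rot=None keeps the orientation; v is the mean speed in m/s.
- robot.goto_joints(angles): joint-space move.
- robot.move_gripper(opening, force=None): finger opening in m; force is the grip in N (None keeps the last); returns when the fingers have stopped.
- robot.hold(seconds).
- kinematics.inverse_kinematics(position, orientation): joint angles nearest the present ones, or None.
- cams.capture(name): name is "scene" or "top"; returns the picture (420x560x3 uint8, blue, green, red); there is no depth.
- cams.camera_info(name): a dict with "K" (3x3 intrinsics, pixels), "k1" (the pictures are not rectified: a ray, as slopes to the right and down, at radius r is drawn at 1 + k1 r^2 times it, then the intrinsics apply), "cam_to_world" (4x4, takes a point from camera to world coordinates). Camera axes: x right, y down, z forward; pixel columns grow to the right and rows downward; lengths in m; the calibration is good to about 2 mm. A picture is of the moment at which its call begins. camera_info takes no time and is no camera call.
A pose or a line that the arm cannot do raises robot.MotionError and nothing moves.
- ticket.hand_in(): hands the job in; it is judged then, once.
Readings, each from a call of its own:
- telemetry.get_clock(): time.
- telemetry.get_joint_positions(): joint angles.
- telemetry.get_qvel(): joint speeds.
- telemetry.get_joint_efforts(): joint torques, N m.
- telemetry.get_ee_pos(): TCP position.
- telemetry.get_tcp_rot(): TCP orientation.
- telemetry.get_contact_force(): force on the tool from outside, world axes, zero at the start.
- telemetry.get_wrist_torque(): the same for the moment, N m.
- telemetry.get_gripper_width(): finger opening in m.
- telemetry.get_grasp_force(): force on a finger pad.
Only numpy, scipy, OpenCV 4.12 (cv2) and the standard library are available. Lean on these libraries where they do the work, as an engineer would, in place of code of your own. Each camera call takes 0.05 s, during which the arm holds its last target. There are 200 camera calls.

### The job

The heavy metal stand on the bench has lost its tool cup. Of the three orange cups, pick the one that nests in it - the widest that still goes all the way down inside - and set it upright on the floor of the stand, lowering it in rather than dropping it. Leave the other two cups standing upright on the table, clear of the stand.

Things in the scene. Friction and masses are not known exactly. Their poses are not given: they have to be found in the camera images.
- stand: Round metal stand that does not shift: a dark disc foot 90 mm across and 5 mm thick carrying a bright aluminium socket open at the top. 45 mm tall in all. The socket's inner floor is 6 mm above the table; its bore is 54 mm across from the floor up to 18 mm, then flares to 66 mm across at the mouth (45 mm above the table). Origin: centre of the underside; z up along the bore.
- cup_a: Wide orange plastic tool cup, open at the top, loose, 50 to 100 g: 68 mm across and 85 mm tall, straight wall 3 mm thick, its foot tapering over the lowest 15 mm to 62 mm. It stands upright on the table. Origin: centre of the underside; z along its axis, up.
- cup_b: Middle orange plastic tool cup, open at the top, loose, 35 to 70 g: 48 mm across and 85 mm tall, straight wall 3 mm thick, its foot tapering over the lowest 15 mm to 40 mm. It stands upright on the table; fully down in the stand it would stick out 46 mm above the stand's mouth. Origin: centre of the underside; z along its axis, up.
- cup_c: Narrow orange plastic tool cup, open at the top, loose, 25 to 50 g: 30 mm across and 85 mm tall, straight wall 3 mm thick, its foot tapering over the lowest 15 mm to 24 mm. It stands upright on the table. Origin: centre of the underside; z along its axis, up.
Not all that is in view belongs to the job. What is shaped like the cup_b but green or purple is not meant. What is shaped like the cup_a but purple is not meant.

How it is judged:
By the outcome, as a careful person would: the job done as asked, in the order asked, and still so for the second after the job is handed in, with the robot touching nothing.
It also fails if it takes over 32 s, if anything falls off the work surface, if the arm or the gripper's body presses on something with over 40 N, if the wrist force passes 120 N, or if a joint passes its speed limit or range.

## Working session

There is one attempt and no reset: what is moved stays moved. The work goes in short steps, each a Python script; the robot and the scene stay as the last script left them, time stands still between calls to the robot, and variables do not carry over. Pictures are saved under pics/ and viewed, at most 10 in all, crops included, and the job is handed in when it is done.

```bash
mkdir -p pics; python3 - <<'E'
from rig import cams, telemetry
import cv2
for n in ("scene","top"):
    cv2.imwrite(f"pics/{n}0.png", cams.capture(n)); i=cams.camera_info(n); print(n,i["K"],i["k1"],i["cam_to_world"])
print(telemetry.get_clock(), telemetry.get_tcp_rot())
E
```

```text
scene [[411.91600279   0.         278.14650217]
 [  0.         411.91600279 204.28151797]
 [  0.           0.           1.        ]] 0.042484376728984925 [[-0.82818839 -0.31395463  0.46425907  0.08205949]
 [-0.56043156  0.45723782 -0.6905433   0.61252521]
 [ 0.00452246 -0.83208537 -0.55462913  0.49876751]
 [ 0.          0.          0.          1.        ]]
top [[421.38120223   0.         282.46493327]
 [  0.         421.38120223 211.30148923]
 [  0.           0.           1.        ]] -0.12604377512296794 [[ 1.72045402e-01 -9.63962402e-01  2.02920837e-01  2.91791428e-01]
 [-9.85088557e-01 -1.68555470e-01  3.44904024e-02  3.36188625e-02]
 [ 9.55965963e-04 -2.05828910e-01 -9.78587526e-01  8.90145997e-01]
 [ 0.00000000e+00  0.00000000e+00  0.00000000e+00  1.00000000e+00]]
0.1 [[ 9.22671408e-01  3.85586690e-01 -6.14697845e-04]
 [ 3.85587167e-01 -9.22670618e-01  1.21128892e-03]
 [-1.00106757e-04 -1.35464125e-03 -9.99999077e-01]]
```

View pics/scene0.png

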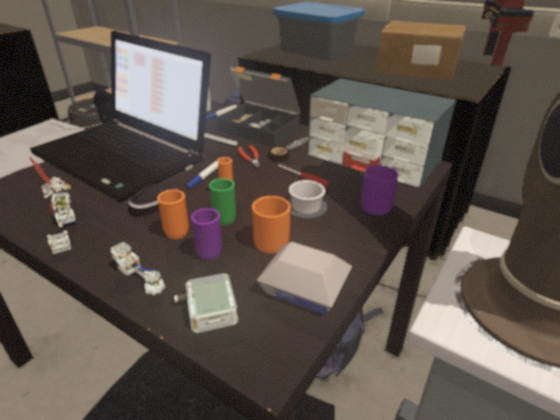

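View pics/top0.png

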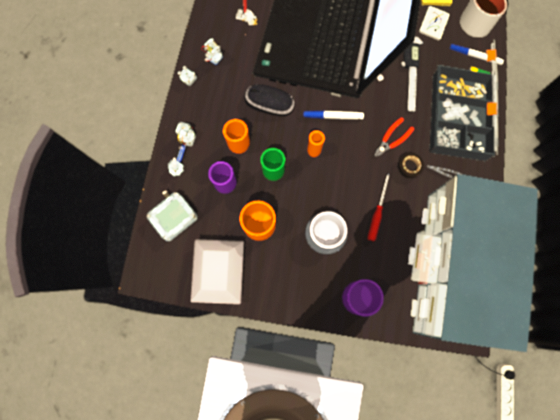

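The top view shows the orange cups at about (236,135) for middle cup_b, (258,220) for wide cup_a and (316,143) for narrow cup_c. The stand is at (327,232). In the scene view cup_b is at (174,214) and the stand at (307,198).

```bash
cat > h.py <<'E'
import cv2, numpy as np
from rig import cams
from scipy.optimize import least_squares
def cast(name, px, z):
    i=cams.camera_info(name); K,k=i["K"],i["k1"]; T=np.array(i["cam_to_world"])
    d=(np.asarray(px,float).reshape(-1,2)-[K[0][2],K[1][2]])/[K[0][0],K[1][1]]
    u=d.copy()
    for _ in range(20): u=d/(1+k*(u**2).sum(1,keepdims=True))
    r=np.c_[u,np.ones(len(u))]@T[:3,:3].T; o=T[:3,3]
    return (o+r*((z-o[2])/r[:,2:]))[:,:2], o[:2]
def mask(img,kind):
    h=cv2.cvtColor(img,cv2.COLOR_BGR2HSV)
    rng={"orange":((5,140,90),(20,255,255)),"green":((45,100,30),(80,255,255)),"purple":((128,70,30),(160,255,255)),"white":((0,0,120),(180,60,255))}[kind]
    return cv2.inRange(h,*rng)
def blobs(img,kind,amin=80):
    m=cv2.morphologyEx(mask(img,kind),cv2.MORPH_CLOSE,np.ones((5,5)))
    cs,_=cv2.findContours(m,cv2.RETR_EXTERNAL,cv2.CHAIN_APPROX_NONE)
    return [cv2.convexHull(c) for c in cs if cv2.contourArea(c)>amin], cs
def rim(name,cont,z,r=None):
    """circle at height z, from the silhouette half farther from the camera"""
    p,o=cast(name,cont,z)
    c=p.mean(0); a=c-o; a/=np.linalg.norm(a); s=np.array([-a[1],a[0]])
    w=np.ptp(p@s)/2; far=(p@a).max()
    c=a*(far-w)+s*((p@s).max()+(p@s).min())/2
    for _ in range(4):
        q=p[(p-c)@a>0.1*w]
        f=least_squares(lambda v:np.hypot(*(q-v[:2]).T)-(r or v[2]),[*c,w],loss="soft_l1",f_scale=.001); c=f.x[:2]
    return c, (r or f.x[2]), np.sqrt(2*f.cost/len(q))
E
python3 - <<'E'
from h import *
np.set_printoptions(precision=4,suppress=True)
for n in ("top","scene"):
    im=cv2.imread(f"pics/{n}0.png")
    for k in ("orange","green","purple","white"):
        for hull in blobs(im,k)[0]:
            x,y,w,h=cv2.boundingRect(hull)
            if w>80 or not (130<x+w/2<420 and 100<y+h/2<330): continue
            pts=np.float32(hull).reshape(-1,2)
            m=np.zeros(im.shape[:2],np.uint8); cv2.fillConvexPoly(m,hull,255)
            c=cv2.findContours(m,0,cv2.CHAIN_APPROX_NONE)[0][0]
            print(n,k,(x,y,w,h),*rim(n,c,.045 if k=="white" else .085))
E
```

```text
top orange (239, 200, 38, 42) [0.438  0.1085] 0.035965014893556004 0.0005750293255198258
top orange (307, 130, 19, 28) [0.6211 0.0202] 0.01820233800655891 0.0006164135119695634
top orange (389, 126, 25, 23) [ 0.6768 -0.1687] 0.006122497101775016 0.0002706472066244448
top orange (222, 118, 28, 36) [0.6102 0.1877] 0.02666164683294398 0.0004907621242616801
top orange (383, 117, 22, 25) [ 0.6972 -0.1507] 0.0030473276957910084 3.1501773733092395e-09
top green (260, 147, 26, 34) [0.5612 0.1001] 0.02585798911803333 0.0004441111225839701
top purple (341, 278, 43, 40) [ 0.3223 -0.1196] 0.03629393777847907 0.000559609161522076
top purple (207, 160, 30, 34) [0.5147 0.1976] 0.026938897617496974 0.0005647986478198059
top white (191, 240, 53, 64) [0.3212 0.1618] 0.06898300238837969 0.0031203313593739404
top white (307, 211, 41, 42) [ 0.446  -0.0348] 0.03891500732536826 0.0005014800112432779
top white (147, 192, 50, 49) [0.4185 0.2857] 0.04722055308709843 0.0020682175492151315
top white (168, 146, 16, 31) [0.5307 0.3022] 0.022630656862411593 0.0030599863597554444
top white (375, 143, 14, 13) [ 0.64
[... 1075 characters left out ...]
4156 0.301 ] 0.037267179511158224 0.002015766556445551
scene white (111, 242, 54, 53) [0.6085 0.3104] 0.014254922924874737 0.0010047401334231086
scene white (288, 179, 38, 36) [ 0.4467 -0.0353] 0.03735597320220545 0.0010879957304472403
scene white (199, 161, 19, 18) [-10.0752  15.4951] 18.88263954144812 4.308758474089346e-08
scene white (204, 133, 34, 12) [ 19.1872 210.4034] 211.33102754696338 0.004224561881550648
scene white (119, 123, 68, 29) [ 0.9936 -0.2981] 0.07663486070059214 nan
scene white (215, 105, 22, 11) [ 0.8818 -0.3192] 0.014708694529760763 0.001185173400976022h.py:28: RuntimeWarning: invalid value encountered in scalar divide
  return c, (r or f.x[2]), np.sqrt(2*f.cost/len(q))
```

Both views agree within 1 mm: cup_b is at (0.610, 0.1875) and the stand at (0.446, -0.035). Next I'll pick cup_b, closing at 117°, clear of the green and purple neighbours.

```bash
cat >> h.py <<'E'
from rig import robot, kinematics, telemetry
CUP=np.array([.6097,.1875]); ST=np.array([.4463,-.035])
def down(deg):
    a=np.radians(deg); y=np.array([np.cos(a),np.sin(a),0]); z=np.array([0,0,-1.]); return np.c_[np.cross(y,z),y,z]
E
python3 - <<'E'
from h import *
np.set_printoptions(precision=4,suppress=True)
q0=np.array(telemetry.get_joint_positions())
for d in (117,-63):
    print(d,[kinematics.inverse_kinematics([*p],down(d)) for p in ((*CUP,.054),(*CUP,.25),(*ST,.06),(*ST,.25))])
R=down(-63)
p=np.array(telemetry.get_ee_pos())
robot.move_straight([p[0],p[1],.42],v=.3)
robot.reach([*CUP,.30],R)
robot.move_gripper(.074)
print(telemetry.get_clock(),telemetry.get_ee_pos(),telemetry.get_joint_positions(),telemetry.get_contact_force())
for n in("scene","top"): cv2.imwrite(f"pics/{n}1.png",cams.capture(n))
E
```

```text
117 [array([ 16.2135,  50.7727, -59.7549,  95.6233,  48.5449,  63.2385,
        58.8791]), array([ 20.6895,  41.7405, -70.9709,  85.1324,  39.5589,  81.2008,
        65.295 ]), array([ 51.7451,  41.4164, -70.9512, 121.6647,  49.9863,  54.7298,
        68.9463]), array([ 58.6873,  16.0914, -69.9318, 110.2269,  16.6833,  65.0747,
        99.3065])]
-63 [array([   2.6112,   40.5067,  -35.312 ,   96.5534,   28.3832,   52.1681,
       -107.0303]), array([  10.3435,   31.638 ,  -48.0976,   85.7959,   24.0515,   73.3233,
       -103.4501]), array([ 17.284 ,  22.3773, -22.7719, 123.5301,  14.328 ,  36.5443,
       -78.527 ]), array([ 26.2283,   7.1604, -30.21  , 111.6807,   4.0665,  62.1828,
       -68.6871])]
4.3417 [0.6097 0.1874 0.3   ] [  13.7678   31.8531  -55.158    81.4805   26.0877   80.0761 -104.7264] [ 0.7787 -0.4341  0.4338]
```

View pics/scene1.png

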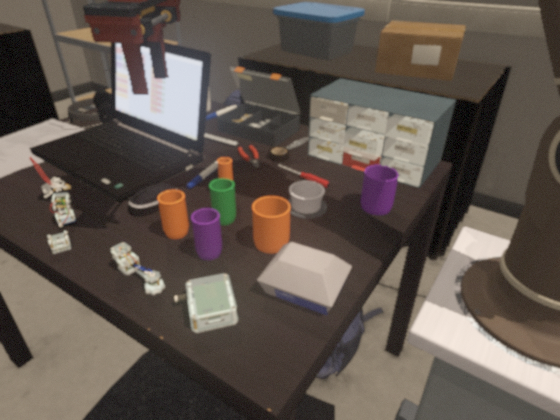

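The gripper is above cup_b, with its fingers at about (145,70), and nothing has been disturbed. I'll descend and grasp.

```bash
python3 - <<'E'
from h import *
np.set_printoptions(precision=4,suppress=True)
robot.move_straight([*CUP,.12],v=.2)
robot.move_straight([*CUP,.054],v=.08)
print(telemetry.get_contact_force())
robot.move_gripper(.03,force=12)
print(telemetry.get_gripper_width(),telemetry.get_grasp_force(),telemetry.get_contact_force())
robot.move_straight([*CUP,.20],v=.15)
print(telemetry.get_gripper_width(),telemetry.get_grasp_force(),telemetry.get_ee_pos(),telemetry.get_clock())
for n in("scene","top"): cv2.imwrite(f"pics/{n}2.png",cams.capture(n))
E
```

```text
[ 0.637  -0.5644 -0.1028]
0.046722032452265035 11.999844806268811 [-0.0629 -0.6777  1.5298]
0.04682692434372802 11.999531462788582 [0.6093 0.1871 0.1989] 8.125
```

View pics/scene2.png

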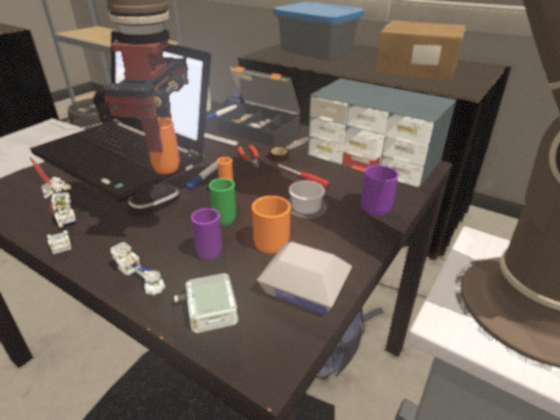

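The cup is held, with its foot at about (165,165) and looking roughly upright. Now across to hover over the stand, then I'll check the alignment.

```bash
python3 - <<'E'
from h import *
np.set_printoptions(precision=4,suppress=True)
robot.reach([*ST,.20],down(-63))
robot.move_straight([*ST,.115],v=.15)
print(telemetry.get_ee_pos(),telemetry.get_gripper_width(),telemetry.get_clock(),telemetry.get_contact_force())
a=cams.capture("scene");b=cams.capture("top")
cv2.imwrite("pics/hov_s.png",a)
c=np.hstack([cv2.resize(a[90:240,230:380],(400,400),interpolation=2),cv2.resize(b[150:300,250:400],(400,400),interpolation=2)])
cv2.imwrite("pics/hov.png",c)
E
```

```text
[ 0.4469 -0.0342  0.1154] 0.046921322715523094 10.0083 [ 0.0464 -0.2342 -0.0785]
```

View pics/hov.png

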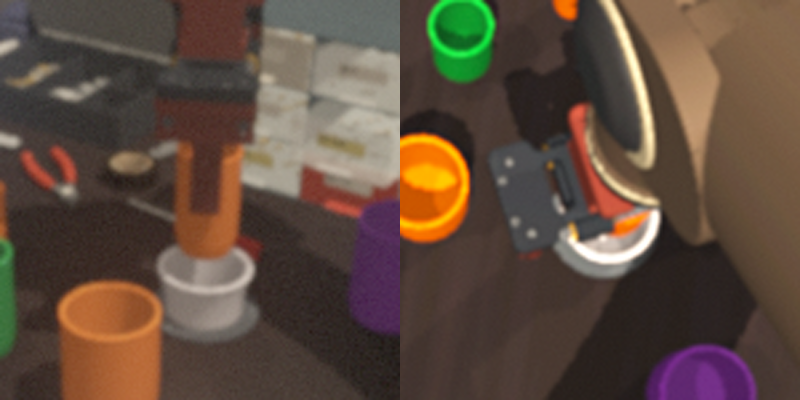

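The cup is upright and centred over the stand mouth: foot at about (207,245) in the crop, mouth centred at (207,270). I'll lower it in steps with force checks.

```bash
python3 - <<'E'
from h import *
np.set_printoptions(precision=4,suppress=True)
robot.hold(.2); f0=np.array(telemetry.get_contact_force())
for z in [.09,.08,.075,.07,.067,.065,.063,.062,.061,.060,.059,.058]:
    robot.move_straight([*ST,z],v=.04)
    f=np.array(telemetry.get_contact_force())-f0
    print(z,telemetry.get_ee_pos(),f)
    if np.linalg.norm(f)>4: break
print(telemetry.get_gripper_width(),telemetry.get_clock())
a=cams.capture("scene");cv2.imwrite("pics/in_s.png",cv2.resize(a[90:240,230:380],(500,500),interpolation=2))
E
```

```text
0.09 [ 0.4464 -0.0348  0.09  ] [-0.9956  0.5312  0.8782]
0.08 [ 0.4461 -0.0349  0.0797] [-0.4922  0.3481  1.4271]
0.075 [ 0.4461 -0.035   0.0748] [-0.249   1.062   1.9891]
0.07 [ 0.4461 -0.035   0.0698] [-0.7607  0.2785  1.3588]
0.067 [ 0.4462 -0.035   0.0669] [-0.1571  0.6099  1.3218]
0.065 [ 0.4462 -0.035   0.0649] [-1.0913  0.8477  0.6096]
0.063 [ 0.4462 -0.035   0.0629] [-0.0542 -0.1145  0.8923]
0.062 [ 0.4463 -0.035   0.062 ] [-0.76    0.6395  1.0275]
0.061 [ 0.4463 -0.035   0.0609] [0.336  0.3631 0.765 ]
0.06 [ 0.4464 -0.0349  0.0601] [-1.2777 -0.3996  4.3155]
0.04738704321451521 13.5333
```

View pics/in_s.png

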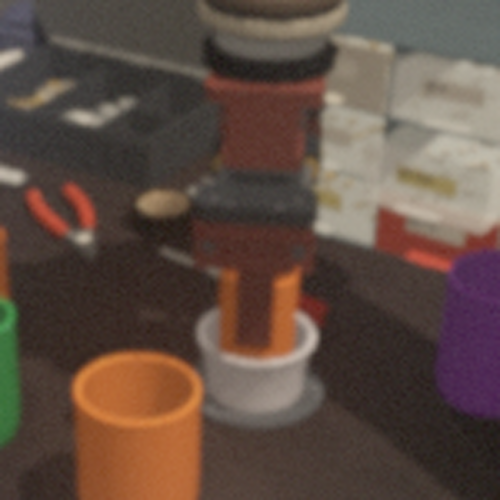

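The cup is down in the socket at about (258,320) in the crop, and contact came exactly at the floor height (TCP 0.060). I'll release and retreat.

```bash
python3 - <<'E'
from h import *
np.set_printoptions(precision=4,suppress=True)
robot.move_gripper(.074)
robot.move_straight([*ST,.15],v=.12)
robot.move_straight([*ST,.33],v=.25)
robot.reach([.55,.25,.33],down(-63))
robot.hold(.3)
print(telemetry.get_clock())
a=cams.capture("scene");b=cams.capture("top")
for n,i in(("scene",a),("top",b)):
    for h in blobs(i,"orange",150)[0]:
        m=np.zeros(i.shape[:2],np.uint8); cv2.fillConvexPoly(m,h,255)
        x=cv2.boundingRect(h); c=cv2.findContours(m,0,cv2.CHAIN_APPROX_NONE)[0][0]
        if x[0]<420 and x[1]>90: print(n,x,rim(n,c,.091)[:2])
cv2.imwrite("pics/end.png",np.hstack([cv2.resize(a[110:260,200:400],(400,300)),cv2.resize(b[100:325,200:400],(400,450))[:300]]))
E
```

```text
17.425
scene (251, 195, 40, 59) (array([0.4336, 0.1142]), np.float64(0.0343355788583004))
scene (296, 164, 24, 33) (array([ 0.4461, -0.036 ]), np.float64(0.023261688803498503))
scene (218, 157, 16, 23) (array([0.6123, 0.0281]), np.float64(0.013051568713253756))
top (239, 200, 37, 41) (array([0.4369, 0.1079]), np.float64(0.035697613166232524))
```

View pics/end.png

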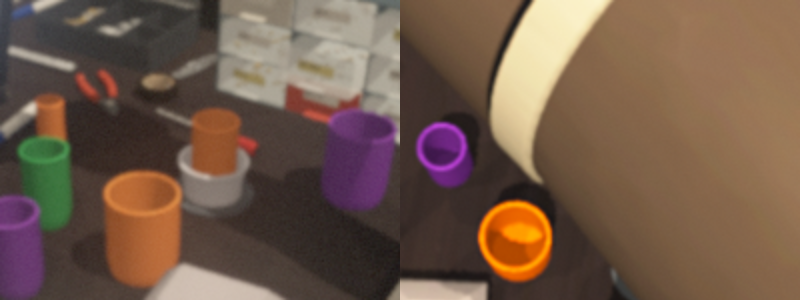

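The cup stands upright in the stand at (215,140), with its rim at (0.446,-0.036) at the seated height. Cups a and c are untouched and the arm is clear.

```bash
python3 -c "
from rig import ticket; print(ticket.hand_in())"
```

```text
the job is handed in; nothing more can be done
None
```

Cup_b is seated upright on the stand's floor, cup_a and cup_c still stand where they were, and the job was handed in at about 17.5 s of the 32 s allowed; no verdict came back.

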